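# Butt a dop against the stone in a transfer jig and lock its clamp

## Task

In the dop transfer jig, push the loose brass dop along its groove with a fingertip until its flat end touches the stone, then push the arm of the right-hand clamp lever round clockwise (seen from above), as far as it goes, so that the clamp holds the dop there. Push gently enough that the stone and its own dop are not shoved back; leave the left clamp locked and everything else where it is. Nothing is to be gripped or lifted.

Things in the scene. Friction and masses are not known exactly. Their poses are not given: they have to be found in the camera images.
- transfer_jig: Fixed dop transfer jig. Origin: centre of its underside, on the bench; y runs along the groove to the left, -x toward the robot. Steel base 206 mm (y) x 74 mm (x), 10 mm thick; two aluminium V-blocks 56 mm wide, tops 30 mm up, at y 26..100 mm and y -100..-26 mm, open window between. Groove axis x = 0, 30.5 mm up. On each block a strap clamp with a black lever on the robot's side.
- right_strap: Steel strap of the right clamp, 46x26x8 mm, bridging the groove at y = -73..-47 mm in the jig; its top is 48 mm above the bench when open. It comes down 4 mm as the lever turns and presses on the loose dop over the lever's last quarter. Origin on the jig's base under it.
- right_pivot (a point): Point on the vertical pivot axis of the right clamp lever, 61.5 mm above the bench, at x = -19, y = -60 mm in the jig; it does not move. The hub round it is 25 mm in diameter, 49 to 67.5 mm above the bench.
- right_push (a point): Point on the centre line of the right lever's arm, 66 mm from the pivot axis, 61.5 mm above the bench. The arm is a level black round bar 9.6 mm thick, 13.6 mm thick from 51 mm out to its tip at 83 mm. Below it is free down to the V-block (30 mm) or, in front of the jig, down to the bench.
- right_lever (a joint): Angle (rad) of the right lever, growing clockwise seen from above. 0 = open: the arm points 46 degrees to the right of the jig's -x. 1.57 = stop, locked: it points 44 degrees to the left of -x, parallel to the left lever. Starts at 0 to 0.35, stays where it is left, needs 2 to 4 N at the push point.
- left_lever (a joint): Angle (rad) of the left clamp lever: 0 = locked, as it must stay; -1.57 = open. Same lever, pivot at x = -19, y = +60 mm in the jig. It needs about 2 N to move.
- dop_face (a point): Centre of the flat left end of the loose brass dop: a round rod 122 mm long, 12 mm thick (9.4 mm neck over the last 10 mm at this end, face 9.4 mm across), 0.09 to 0.14 kg, lying in the right V-groove, axis 30.5 mm above the bench. Its face looks to the stone, 12 to 30 mm away at the start. It slides with under 2 N.
- dop_tail (a point): Centre of the right end (a plain flat end, 12 mm across) of the loose dop, 122 mm from dop_face. It stands out beyond the right end of the V-block by 22 to 40 mm at the start and by 10 mm when the dop is home; free space round it.
- dop_mid (a point): Middle of the loose dop, on its axis.
- stone_face (a point): Centre of the flat face of the green stone, 15 mm across, waxed on the other brass dop, in the window of the jig at y = +12 mm, 30.5 mm above the bench; the face looks along the jig's -y to the loose dop.
- stone_dop (a joint): How far (m) the stone and its dop have been shoved back, to the jig's +y, through the left clamp: 0 at the start. They slip when pushed with more than about 16 N.
- tweezers: Loose steel tweezers, 13x124x10 mm, on the bench along the front of the jig, about 100 mm in front of the groove. Bystander.
- gem_box: Loose round clear gem box, 44 mm wide, 20 mm high, on the bench close to the left end of the jig. Bystander.
- dop_stick: Loose wooden dop stick, 12x122x12 mm, on the bench to the right in front of the jig. Bystander.
- loupe: Loose folded steel loupe, 25x47x17 mm, on the bench to the left of the jig. Bystander.
- handpiece: Loose facetting handpiece, 41x115x41 mm, on the bench to the far right. Bystander.
- facet_mast: Fixed facetting mast behind the jig: a 320 mm high rod with a carriage, a sheet-metal deflector and a 20 mm high shallow tray, with the lap disc to its left and a taller square column (0.47 m high) to its right. Nothing on it is worked here: keep the arm in front of it. Origin on the bench, near the middle of its foot.

How it is judged:
By the outcome, as a careful person would: the job done as asked, in the order asked, and still so for the second after the job is handed in, with the robot touching nothing.
It also fails if it takes over 48 s, if anything falls off the work surface, if the arm or the gripper's body presses on something with over 40 N, if the wrist force passes 120 N, or if a joint passes its speed limit or range.

## Robot

A 6-joint arm with a two-finger parallel gripper is mounted at the origin on a cart in front of the work surface, level with it; the furniture and walls round the work are solid. World frame = base frame: x ahead of the robot, y to its left, z up, the work surface at z = 0. Lengths are in m, angles in rad, forces in N, time in s.
With the tool pointing down it reaches from about 0.35 to 0.85 m from the base axis. Payload 8.1 kg.
Tool frame: the origin (TCP) lies on the centre line of the jaws, within the pads' length; the fingertips stand robot.tip_extent ahead of it and the grasp point (between the pads) lies 11 mm behind it (robot.tip_extent is the distance from the TCP to the fingertips, in m); y points along the fingers, z is the direction in which the jaws open and shut, and the axes are right-handed (so a half turn about y gives the same grasp; the last joint's range is limited). The gripper opens to 93 mm and grips with 3 to 60 N. Pads are 15 mm wide; open, the fingers measure 128 mm over their backs; the gripper's body (75 mm by 188 mm) begins 65 mm behind the grasp point.
Start: joints at [-1.36, 0.13, 1.488, -0, 1.523, -0.085], TCP at [0.175, -0.574, 0.227] pointing down, gripper open.
Joint ranges: [-2.96, 2.96], [-0.89, 2.26], [0.02, 2.5], [-1.34, 4.48], [0, 2.73], [-2.66, 2.66]. Speed limits (rad/s): [2.39, 2.39, 2.79, 3.14, 3.14, 3.14].

## Interface

Orientations are given as a rotation vector (axis times angle).
In Python, from plant import monitor, optics, robot gives the robot as it stands.
- The arm moves only by the shell command python3 -m inch 'ROWS' [OPENING] [FORCE]. ROWS is JSON, a list that holds one entry, the list of rows, each a list of 6 numbers: the shift along the tool's x, y, z in mm, then the turn, a rotation vector about the tool's x, y, z in rad. A call has 1 to 8 rows; each row shifts and turns the commanded pose from where the row before left it, along the tool's axes as they then stand; what a row does not reach is not made up. A row lasts 1/8 s, in which the tool goes at most 62.5 mm and 10.7 degrees, less where a joint would pass 70% of its speed; a pose out of reach is approached as far as the arm can. A call is refused whole if a number of a shift passes 62.5 or a number of a turn 0.188, either way. A call with a gripper value outside its range is refused whole. OPENING is the finger opening in mm, from 0 to 93, set as the call begins (- or left out, the last holds). The fingers move at their own pace and stop on an object; FORCE is the grip in N (left out, the last holds). Time passes only in rows, so rows that do not move let the fingers close. It gives the time, the measured TCP pose, the force and the opening at its end, in the units of the state.
- monitor.read_state(): the state, without advancing time (a new reading comes with each control period).
- optics.read_camera(name): name is "side" or "top" or "wrist"; returns a dict with "image" (420x560x3 uint8, blue, green, red), "fx", "fy", "cx", "cy" (pixels), "rvec" (rotation vector, rad) and "tvec" (3), from world to camera coordinates, as OpenCV has them. Camera axes: x right, y down, z forward; pixel columns grow to the right and rows downward; lengths in m; the calibration is good to about 2 mm. The wrist camera is an equidistant fisheye: a pixel r from the principal point sees the ray r / f radians off the axis. A picture is of the moment at which its call begins. There is no depth.
- robot.close_job(): hands the job in, once; it reports no verdict.
The state is a dict: "t": time; "q": joint angles; "dq": joint speeds; "joint_torque": joint torques, N m; "tool_pos": TCP position; "orientation": TCP orientation; "force": force on the tool from outside, world axes, zero at the start; "wrist_torque": the same for the moment, N m; "opening": finger opening in m.
Only numpy, scipy, OpenCV 4.12 (cv2) and the standard library are available. Lean on these libraries where they do the work, as an engineer would, in place of code of your own. Each camera call takes 0.05 s, during which the arm holds its last target.

## Working session

There is one attempt and no reset: what is moved stays moved. The work goes in short steps, Python scripts to look and compute and a shell command to move; the robot and the scene stay as the last step left them, time stands still between calls to the robot, and variables do not carry over. Pictures are saved under pics/ and viewed, and the job is handed in when it is done.

```bash
ls; mkdir -p pics; python3 - <<'E'
from plant import monitor, optics, robot
import cv2
s=monitor.read_state(); print(s); print(robot.tip_extent)
for n in ("side","top","wrist"):
    c=optics.read_camera(n); cv2.imwrite(f"pics/{n}0.png",c["image"]); print(n,{k:c[k] for k in c if k!="image"})
E
```

```text
pics
{'t': 0.0, 'q': array([-1.36038847e+00,  1.31177042e-01,  1.48929516e+00, -2.42562733e-05,
        1.52301403e+00, -8.54197061e-02]), 'dq': array([ 2.01491879e-04, -6.08696679e-04, -3.92926208e-04,  9.96036984e-05,
        2.74834348e-04,  2.47230294e-03]), 'joint_torque': array([ 4.73071450e-04, -5.59839821e+01, -4.91762888e+01,  7.67348078e-02,
        3.54976289e-02, -1.82950712e-04]), 'tool_pos': array([ 0.1748004 , -0.57337438,  0.22556925]), 'orientation': array([-0.30745772,  2.0644105 , -2.06047285]), 'force': array([ 0.8573008 , -0.50493737, -0.09387795]), 'wrist_torque': array([-0.03701322, -0.01154749,  0.00289335]), 'opening': 0.09280880868188789}
0.008
side {'fx': 407.91184879488344, 'fy': 407.91184879488344, 'cx': 277.768632135146, 'cy': 206.86817930289726, 'rvec': array([ 0.2224233 , -2.82221097,  1.18083887]), 'tvec': array([0.55320305, 0.12406595, 0.94159846])}
top {'fx': 388.7580113865358, 'fy': 388.7580113865358, 'cx': 280.29584597147846, 'cy': 206.7269496542085, 'rvec': array([ 2.20461216, -2.16396231,  0.02458604]), 'tvec': array([-0.03788684,  0.5640666 ,  1.18600318])}
wrist {'fx': 325.19226210127806, 'fy': 325.19226210127806, 'cx': 284.98113358938906, 'cy': 211.22264958166548, 'rvec': array([-2.3479796 ,  1.73882064,  0.23293933]), 'tvec': array([-0.59927163, -0.03064396,  0.38997535])}
```

View pics/side0.png

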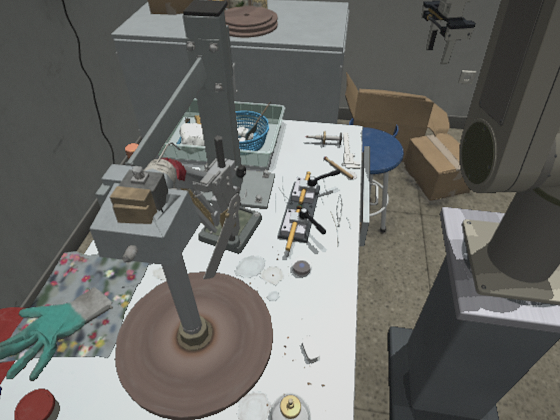

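View pics/top0.png

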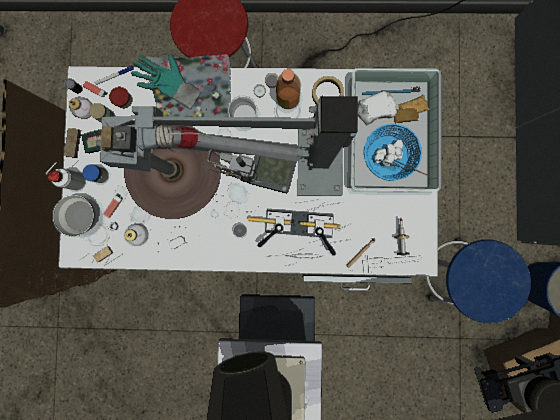

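View pics/wrist0.png

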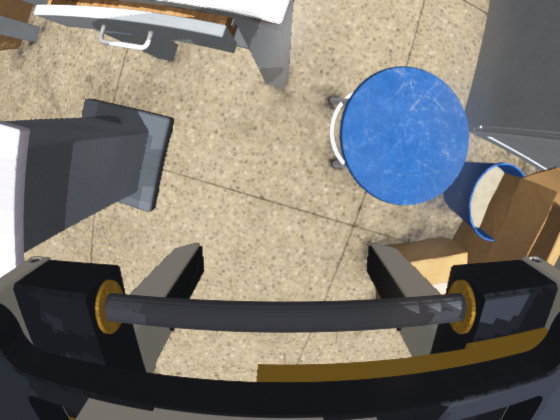

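The top view shows the jig at about (300,223), with its dops along a slightly slanted line and the right lever's tip near (333,252). In the side view the jig is at about (300,205). I'll enlarge both.

```bash
python3 - <<'E'
import cv2
a=cv2.imread("pics/top0.png")[195:275,225:385]; cv2.imwrite("pics/top0c.png",cv2.resize(a,None,fx=5,fy=5,interpolation=cv2.INTER_CUBIC))
a=cv2.imread("pics/side0.png")[120:270,260:380]; cv2.imwrite("pics/side0c.png",cv2.resize(a,None,fx=4,fy=4,interpolation=cv2.INTER_CUBIC))
E
```

```text
(no output)
```

View pics/top0c.png

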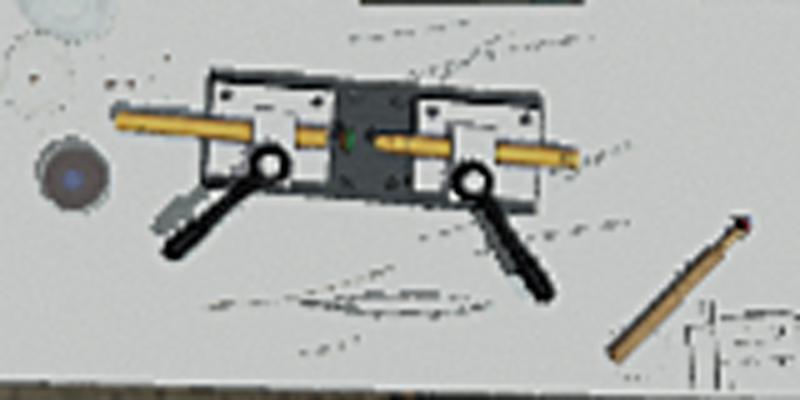

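View pics/side0c.png

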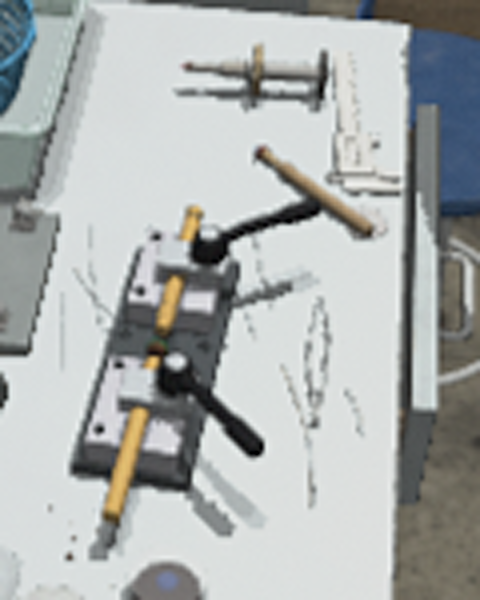

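The crop shows the hubs at about (269,164) and (472,182), the right lever's tip at (545,297), the loose dop from (373,140) to (577,158), and the green stone at (347,140). Next I'll cast rays.

```bash
cat > h.py <<'E'
import numpy as np,cv2
def rays(c,uv):
    uv=np.atleast_2d(np.asarray(uv,float)); R=cv2.Rodrigues(c["rvec"])[0]
    d=np.c_[(uv[:,0]-c["cx"])/c["fx"],(uv[:,1]-c["cy"])/c["fy"],np.ones(len(uv))]@R
    return -R.T@c["tvec"],d
def plane(c,uv,z):
    o,d=rays(c,uv); return o+d*((z-o[2])/d[:,2])[:,None]
def tri(c1,p1,c2,p2):
    o1,d1=rays(c1,p1);o2,d2=rays(c2,p2);out=[]
    for a,b in zip(d1,d2):
        s=np.linalg.lstsq(np.c_[a,-b],o2-o1,rcond=None)[0]
        x,y=o1+s[0]*a,o2+s[1]*b; out.append(np.r_[(x+y)/2,np.linalg.norm(x-y)])
    return np.array(out)
def proj(c,P): return cv2.projectPoints(np.atleast_2d(np.asarray(P,float)),c["rvec"],c["tvec"],np.array([[c["fx"],0,c["cx"]],[0,c["fy"],c["cy"]],[0,0,1]]),None)[0][:,0]
E
python3 - <<'E'
from h import *
from plant import optics
import numpy as np
np.set_printoptions(precision=4,suppress=True)
T=optics.read_camera("top");S=optics.read_camera("side")
tc=lambda x,y:(225+(x+.5)/5-.5,195+(y+.5)/5-.5)
sc=lambda x,y:(260+(x+.5)/4-.5,120+(y+.5)/4-.5)
hub=plane(T,[tc(269,164),tc(472,182)],.0675);print("hubs",hub,np.linalg.norm(hub[0]-hub[1]))
hs=plane(S,[sc(176,366),sc(209,242)],.0675);print("hubs side",hs,np.linalg.norm(hs[0]-hs[1]))
for n,C,(y0,y1,x0,x1) in(("top",T,(195,240,240,350)),("side",S,(165,260,280,320))):
    hsv=cv2.cvtColor(C["image"],cv2.COLOR_BGR2HSV)
    m=np.zeros(hsv.shape[:2],np.uint8);m[y0:y1,x0:x1]=cv2.inRange(hsv[y0:y1,x0:x1],(12,110,100),(30,255,255))
    g=np.zeros_like(m);g[y0:y1,x0:x1]=cv2.inRange(hsv[y0:y1,x0:x1],(40,80,30),(90,255,255))
    v,u=np.nonzero(m);P=plane(C,np.c_[u,v],.0335)
    l=cv2.fitLine(P[:,:2].astype(np.float32),cv2.DIST_HUBER,0,.01,.01).ravel();d=l[:2]*np.sign(l[1])
    print(n,"line",d,l[2:],np.degrees(np.arctan2(-d[0],d[1])))
    s=np.sort((P[:,:2]-l[2:])@d); k=np.nonzero(np.diff(s)>.004)[0]
    print("segs",[(l[2:]+d*a,round(a*1e3,1)) for a in np.r_[s[0],np.c_[s[k],s[k+1]].ravel(),s[-1]]])
    v,u=np.nonzero(g); print("green",len(u),plane(C,np.c_[u,v],.033).mean(0) if len(u) else 0)
tip=plane(T,[tc(545,297),tc(505,240)],.0615);print("lev",tip, plane(S,[sc(312,208)],.0615))
E
```

```text
hubs [[ 0.5012 -0.0244  0.0675]
 [ 0.4929 -0.1435  0.0675]] 0.11941808272326501
hubs side [[ 0.5006 -0.0193  0.0675]
 [ 0.4929 -0.1343  0.0675]] 0.11526600784994631
top line [0.0642 0.9979] [ 0.5174 -0.0627] -3.6797686
segs [(array([ 0.5082, -0.2062]), np.float64(-143.8)), (array([ 0.5111, -0.1606]), np.float64(-98.2)), (array([ 0.513 , -0.1309]), np.float64(-68.4)), (array([ 0.5158, -0.0882]), np.float64(-25.6)), (array([ 0.5179, -0.0554]), np.float64(7.3)), (array([ 0.5189, -0.0398]), np.float64(22.9)), (array([ 0.5208, -0.01  ]), np.float64(52.8)), (array([0.5259, 0.0696]), np.float64(132.5))]
green 8 [ 0.5167 -0.0718  0.033 ]
side line [0.0649 0.9979] [ 0.519  -0.0361] -3.7232425
segs [(array([ 0.5079, -0.2068]), np.float64(-171.1)), (array([ 0.51  , -0.1754]), np.float64(-139.7)), (array([ 0.5126, -0.1352]), np.float64(-99.3)), (array([ 0.5159, -0.0849]), np.float64(-48.9)), (array([ 0.5175, -0.059 ]), np.float64(-23.0)), (array([ 0.5181, -0.0504]), np.float64(-14.4)), (array([ 0.5205, -0.0135]), np.float64(22.6)), (array([0.526 , 0.0715]), np.float64(107.7))]
green 1 [ 0.5127 -0.0744  0.033 ]
lev [[ 0.4264 -0.1877  0.0615]
 [ 0.4592 -0.1638  0.0615]] [[ 0.4294 -0.1857  0.0615]]
```

```bash
cat >> h.py <<'E'
def st():
    from plant import monitor
    s=monitor.read_state(); R=cv2.Rodrigues(s["orientation"])[0]; return s,R
def go(target,yaw=None):
    "shift in tool axes mm to world target; yaw = desired angle of tool z (jaw) in world xy, deg"
    s,R=st(); print("t",s["t"],"pos",s["tool_pos"].round(4),"F",s["force"].round(1),"open",round(s["opening"],4))
    print("tool y",R[:,1].round(3),"jaw yaw",np.degrees(np.arctan2(R[1,2],R[0,2])).round(2))
    print("tool mm",(R.T@(np.array(target)-s["tool_pos"])*1e3).round(1))
E
python3 - <<'E'
from h import *
go([.507,-.245,.20]); s,R=st(); print(R.round(3))
E
```

```text
t 0.25 pos [ 0.1749 -0.5737  0.2261] F [-0.3  0.2 -0.4] open 0.0929
tool y [-0.     0.001 -1.   ] jaw yaw -73.05
tool mm [-413.5   26.4 -217.6]
[[-0.957 -0.     0.292]
 [-0.292  0.001 -0.957]
 [-0.    -1.    -0.001]]
```

The measurements agree: jig origin at about (0.516, -0.0855), turned -3.7°, dop tail at about (0.508, -0.207), lever angle about 0.15 rad. I'll move to above and right of the tail with the gripper shut.

```bash
python3 -m inch '[[[-51,3,-27,0,0,0],[-51,3,-27,0,0,0],[-51,3,-27,0,0,0],[-51,3,-27,0,0,0],[-51,3,-27,0,0,0],[-51,3,-27,0,0,0],[-51,3,-27,0,0,0],[-51,3,-27,0,0,0]]]' 0 20; python3 -m inch '[[[0,0,0,0,0.18,0],[0,0,0,0,0.18,0],[0,0,0,0,0,0]]]'; python3 - <<'E'
from h import *
go([.5065,-.245,.10])
E
```

```text
t: 1.25
tool_pos: [0.5034, -0.2469, 0.2027]
orientation: [-0.307, 2.062, -2.063]
force: [-0.5, -1.1, 0.7]
opening: 0.0174
t: 1.62
tool_pos: [0.5023, -0.2481, 0.2025]
orientation: [-0.068, -2.19, 2.189]
force: [0.4, 0.3, -0.3]
opening: 0.0003
t 1.625 pos [ 0.5023 -0.2481  0.2025] F [ 0.4  0.3 -0.3] open 0.0003
tool y [-0.  0. -1.] jaw yaw -93.59
tool mm [ -4.1 102.5  -3.4]
```

```bash
python3 -m inch '[[[-4,50,0,0,0,0],[0,53,0,0,0,0],[0,40,0,0,0,0],[0,0,0,0,0,0]]]'; python3 - <<'E'
from h import *
from plant import optics
go([.5065,-.23,.03])
for n in("top","side","wrist"):
    c=optics.read_camera(n);im=c["image"]
    if n=="top": im=cv2.resize(im[190:270,270:370],None,fx=6,fy=6,interpolation=2)
    if n=="side": im=cv2.resize(im[90:240,240:400],None,fx=4,fy=4,interpolation=2)
    cv2.imwrite(f"pics/{n}1.png",im)
E
```

```text
t: 2.12
tool_pos: [0.5031, -0.2471, 0.0559]
orientation: [-0.059, -2.191, 2.183]
force: [-0.9, 0.2, 0.1]
opening: 0.0005
t 2.125 pos [ 0.5031 -0.2471  0.0559] F [-0.9  0.2  0.1] open 0.0005
tool y [-0.007  0.004 -1.   ] jaw yaw -93.5
tool mm [ -2.5  25.9 -17.2]
```

View pics/side1.png

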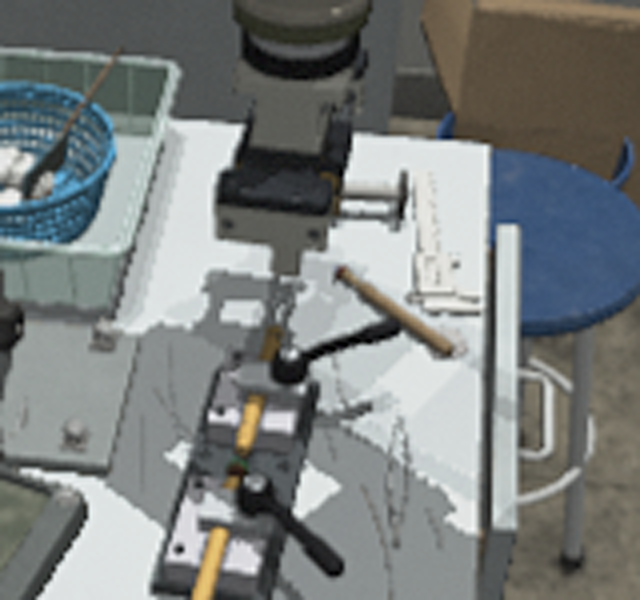

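View pics/wrist1.png

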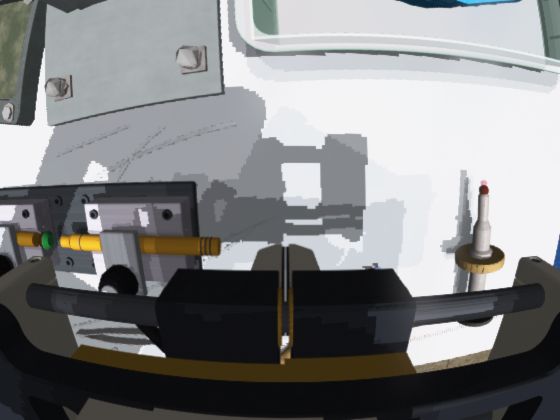

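The wrist view shows the loose dop's tail at about (220,246), its face at (61,241), the green stone at (47,240), and the closed fingertips at (285,250). The two sit at about the same depth along the groove. I'll cast the fisheye rays to confirm.

```bash
python3 - <<'E'
from h import *
from plant import optics
c=optics.read_camera("wrist")
K=np.array([[c["fx"],0,c["cx"]],[0,c["fy"],c["cy"]],[0,0,1]])
p=cv2.fisheye.undistortPoints(np.array([[[220,246.],[61,241.],[53,240.5],[116,282]]]),K,np.zeros(4))[0]
R=cv2.Rodrigues(c["rvec"])[0];o=-R.T@c["tvec"]
for q,z in zip(p,(.0305,.0305,.0305,.0675)):
    d=R.T@np.r_[q,1]; print((o+d*(z-o[2])/d[2]).round(4))
go([.508,-.232,.03]); cv2.imwrite("pics/w1c.png",cv2.resize(c["image"][190:310,0:340],None,fx=2.3,fy=2.3,interpolation=2))
E
```

```text
[ 0.5084 -0.2089  0.0305]
[ 0.5161 -0.0835  0.0305]
[ 0.5167 -0.075   0.0305]
[ 0.5021 -0.1512  0.0675]
t 2.325 pos [ 0.5079 -0.2498  0.0624] F [ 0.1  0.4 -0.4] open 0.0004
tool y [ 0.004 -0.002 -1.   ] jaw yaw -93.62
tool mm [  1.1  32.4 -17.8]
```

View pics/w1c.png

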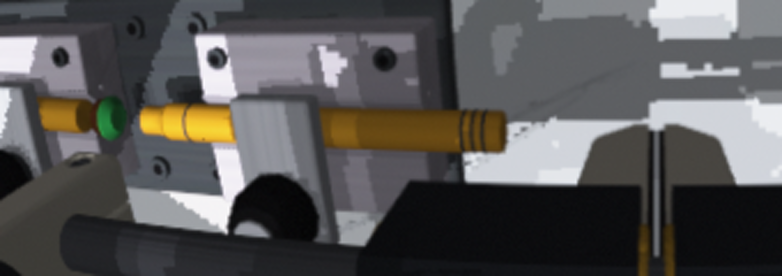

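Everything agrees: tail at y ≈ -0.208, gap about 10–12 mm. Going down and approaching.

```bash
python3 -m inch '[[[0,20,0,0,0,0],[0,20,0,0,0,0],[0,0,-9,0,0,0],[0,0,-9,0,0,0],[0,0,0,0,0,0],[0,0,0,0,0,0]]]'; python3 - <<'E'
from h import *
from plant import optics
go([.508,-.232,.022]);cv2.imwrite("pics/w2.png",optics.read_camera("wrist")["image"])
E
```

```text
t: 3.08
tool_pos: [0.5079, -0.2308, 0.0203]
orientation: [-0.071, -2.189, 2.19]
force: [0.5, 0.1, -0.0]
opening: 0.0003
t 3.075 pos [ 0.5079 -0.2308  0.0203] F [ 0.5  0.1 -0. ] open 0.0003
tool y [ 0.001 -0.001 -1.   ] jaw yaw -93.65
tool mm [-0.1 -1.7  1.2]
```

View pics/w2.png

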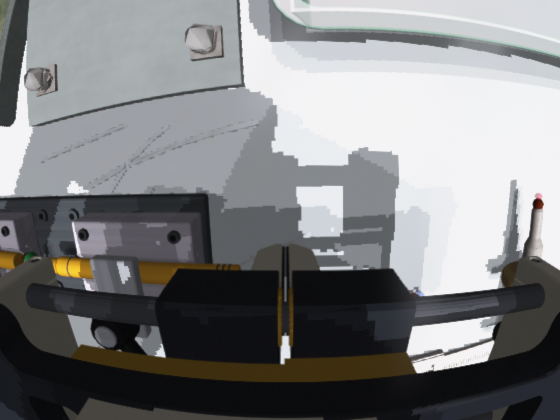

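The fingertip edge (about 250) is a few mm from the tail (240). Pushing in 1 mm rows while watching the force.

```bash
python3 -m inch '[[[0,0,-1,0,0,0],[0,0,-1,0,0,0],[0,0,-1,0,0,0],[0,0,-1,0,0,0],[0,0,-1,0,0,0],[0,0,-1,0,0,0],[0,0,-1,0,0,0],[0,0,-1,0,0,0]]]'; python3 - <<'E'
from h import *
from plant import optics
cv2.imwrite("pics/w3.png",cv2.resize(optics.read_camera("wrist")["image"][190:310,0:340],None,fx=2.3,fy=2.3,interpolation=2))
go([.508,-.232,.022])
E
```

```text
t: 4.12
tool_pos: [0.5079, -0.2228, 0.0197]
orientation: [-0.07, -2.189, 2.189]
force: [-0.6, -1.1, 0.4]
opening: 0.0005
t 4.175 pos [ 0.5079 -0.2227  0.0197] F [-0.5 -1.2 -0.4] open 0.0006
tool y [ 0. -0. -1.] jaw yaw -93.68
tool mm [-0.7 -2.3  9.3]
```

View pics/w3.png

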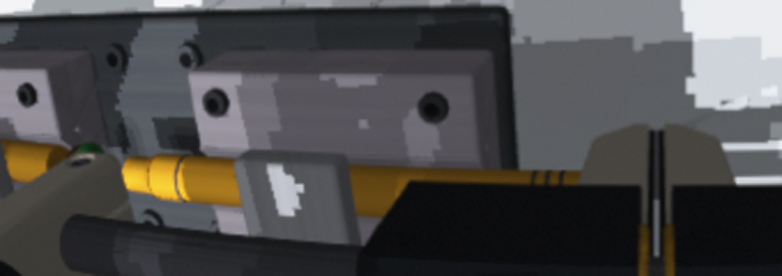

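The tail now meets the finger (force about -1.2 N in y), and the gap to the stone is still open. Continuing.

```bash
python3 -m inch '[[[0,0,-1,0,0,0],[0,0,-1,0,0,0],[0,0,-1,0,0,0],[0,0,-1,0,0,0],[0,0,-1,0,0,0]]]'; python3 - <<'E'
from h import *
from plant import optics
go([.508,-.232,.022])
c=optics.read_camera("side");cv2.imwrite("pics/s4.png",cv2.resize(c["image"][150:240,270:350],None,fx=6,fy=6,interpolation=2))
c=optics.read_camera("top");cv2.imwrite("pics/t4.png",cv2.resize(c["image"][205:250,260:350],None,fx=8,fy=8,interpolation=2))
E
```

```text
t: 4.8
tool_pos: [0.5082, -0.2177, 0.0196]
orientation: [-0.07, -2.189, 2.189]
force: [0.4, -0.8, -0.6]
opening: 0.0003
t 4.8 pos [ 0.5082 -0.2177  0.0196] F [ 0.4 -0.8 -0.6] open 0.0003
tool y [ 0. -0. -1.] jaw yaw -93.68
tool mm [-0.7 -2.4 14.3]
```

View pics/s4.png

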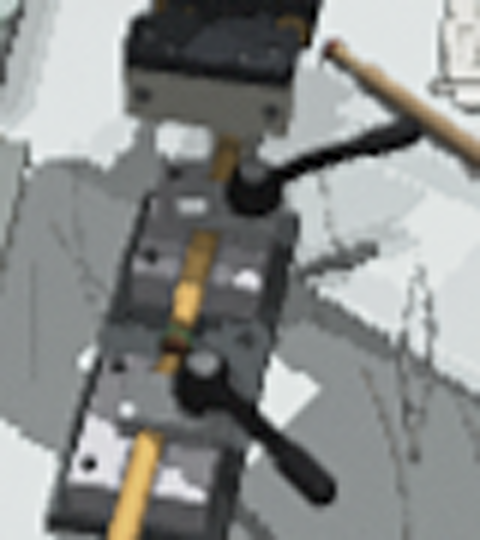

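View pics/t4.png

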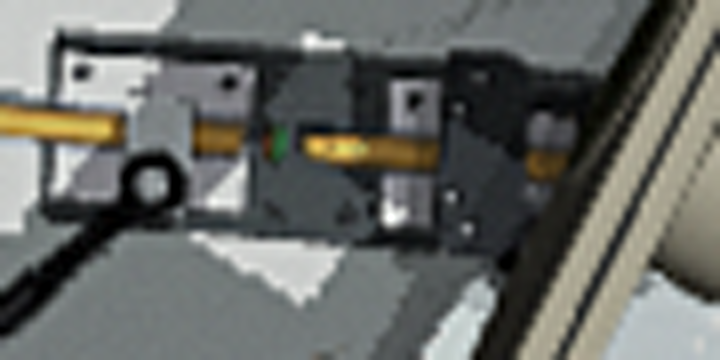

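In the top view the dop end (303) is about 13 crop pixels from the stone (290), so roughly 4–5 mm is left. From here I'll use finer steps.

```bash
python3 -m inch '[[[0,0,-0.8,0,0,0],[0,0,-0.8,0,0,0],[0,0,-0.7,0,0,0],[0,0,-0.7,0,0,0]]]';python3 -m inch '[[[0,0,-0.4,0,0,0],[0,0,-0.4,0,0,0]]]'
```

```text
t: 5.4
tool_pos: [0.5084, -0.2147, 0.0196]
orientation: [-0.07, -2.189, 2.189]
force: [-0.8, -0.5, -0.6]
opening: 0.0006
t: 5.65
tool_pos: [0.5084, -0.2139, 0.0196]
orientation: [-0.07, -2.189, 2.189]
force: [0.1, -0.6, 0.2]
opening: 0.0008
```

```bash
python3 - <<'E'
from h import *
from plant import optics
go([.508,-.232,.022])
c=optics.read_camera("top");cv2.imwrite("pics/t5.png",cv2.resize(c["image"][205:250,260:350],None,fx=8,fy=8,interpolation=2))
E
```

```text
t 5.65 pos [ 0.5084 -0.2139  0.0196] F [ 0.1 -0.6  0.2] open 0.0008
tool y [-0. -0. -1.] jaw yaw -93.68
tool mm [-0.7 -2.4 18.1]
```

View pics/t5.png

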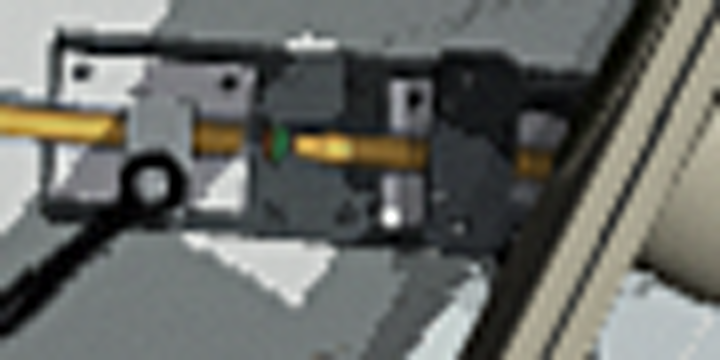

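About 2 mm left (dop end 295, stone edge 290). Creeping in, checking the force every few rows.

```bash
python3 -m inch '[[[0,0,-0.3,0,0,0],[0,0,-0.3,0,0,0],[0,0,-0.3,0,0,0]]]' | grep -E "pos|force"
```

```text
tool_pos: [0.5085, -0.213, 0.0196]
force: [-0.4, -0.9, 0.9]
```

```bash
python3 -m inch '[[[0,0,-0.3,0,0,0],[0,0,-0.3,0,0,0]]]' | grep -E "pos|force"
```

```text
tool_pos: [0.5086, -0.2124, 0.0196]
force: [0.1, -0.3, -0.3]
```

```bash
python3 -m inch '[[[0,0,-0.2,0,0,0],[0,0,-0.2,0,0,0]]]' | grep -E "pos|force"
```

```text
tool_pos: [0.5086, -0.212, 0.0196]
force: [-0.6, -0.9, 0.5]
```

```bash
python3 -m inch '[[[0,0,-0.2,0,0,0],[0,0,-0.2,0,0,0]]]' | grep -E "pos|force"
```

```text
tool_pos: [0.5086, -0.2116, 0.0196]
force: [0.0, -1.2, -0.3]
```

```bash
python3 -m inch '[[[0,0,-0.2,0,0,0],[0,0,-0.2,0,0,0]]]' | grep -E "pos|force"
```

```text
tool_pos: [0.5086, -0.2112, 0.0196]
force: [0.3, -1.3, -0.2]
```

```bash
python3 - <<'E'
from h import *
from plant import optics
go([.508,-.232,.022])
c=optics.read_camera("top");cv2.imwrite("pics/t6.png",cv2.resize(c["image"][205:250,260:350],None,fx=8,fy=8,interpolation=2))
E
```

```text
t 7.075 pos [ 0.5086 -0.2112  0.0196] F [ 0.3 -1.3 -0.2] open 0.0003
tool y [-0.  0. -1.] jaw yaw -93.68
tool mm [-0.7 -2.4 20.8]
```

View pics/t6.png

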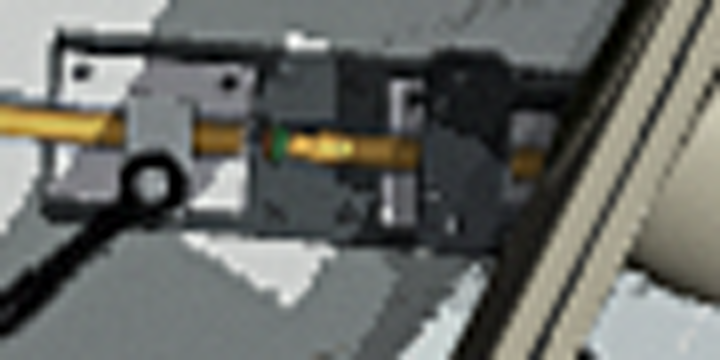

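The dop end now looks about level with the stone, but there's no contact force yet. Carrying on in 0.2 mm steps.

```bash
python3 -m inch '[[[0,0,-0.2,0,0,0],[0,0,-0.2,0,0,0]]]' | grep -E "pos|force"
```

```text
tool_pos: [0.5087, -0.2108, 0.0197]
force: [0.6, -0.3, -0.1]
```

```bash
python3 -m inch '[[[0,0,-0.2,0,0,0]]]' | grep -E "pos|force"
```

```text
tool_pos: [0.5087, -0.2106, 0.0196]
force: [0.3, -1.1, -0.4]
```

```bash
python3 -m inch '[[[0,0,-0.2,0,0,0]]]' | grep -E "pos|force"
```

```text
tool_pos: [0.5087, -0.2104, 0.0196]
force: [0.5, -0.7, 0.0]
```

```bash
python3 -m inch '[[[0,0,-0.2,0,0,0]]]' | grep -E "pos|force"
```

```text
tool_pos: [0.5087, -0.2102, 0.0197]
force: [-0.0, -0.6, 0.4]
```

```bash
python3 -m inch '[[[0,0,-0.2,0,0,0]]]' | grep -E "pos|force"
```

```text
tool_pos: [0.5087, -0.21, 0.0196]
force: [0.6, -1.1, 0.3]
```

```bash
python3 -m inch '[[[0,0,-0.2,0,0,0]]]' | grep -E "pos|force"
```

```text
tool_pos: [0.5087, -0.2098, 0.0196]
force: [-0.4, -0.8, 0.5]
```

```bash
python3 - <<'E'
from h import *
from plant import optics
go([.508,-.232,.022])
c=optics.read_camera("top");cv2.imwrite("pics/t7.png",cv2.resize(c["image"][205:250,260:350],None,fx=8,fy=8,interpolation=2))
E
```

```text
t 8.0 pos [ 0.5087 -0.2098  0.0196] F [-0.4 -0.8  0.5] open 0.0009
tool y [ 0.  0. -1.] jaw yaw -93.68
tool mm [-0.7 -2.4 22.2]
```

View pics/t7.png

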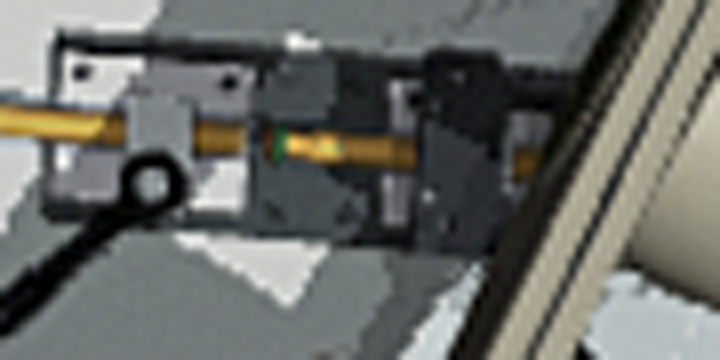

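The stone hasn't moved and the dop end is next to it (285). I'll keep creeping until the force rises.

```bash
python3 -m inch '[[[0,0,-0.2,0,0,0]]]' | grep -E "pos|force"
```

```text
tool_pos: [0.5087, -0.2096, 0.0196]
force: [0.2, -1.4, 0.4]
```

```bash
python3 -m inch '[[[0,0,-0.2,0,0,0]]]' | grep -E "pos|force"
```

```text
tool_pos: [0.5087, -0.2095, 0.0196]
force: [0.2, -2.0, 0.4]
```

```bash
python3 -m inch '[[[0,0,-0.2,0,0,0]]]' | grep -E "pos|force"
```

```text
tool_pos: [0.5088, -0.2095, 0.0197]
force: [0.1, -3.1, -0.0]
```

Contact: the position has stopped and the force is rising. Two more small steps to confirm it, staying well under 16 N.

```bash
python3 -m inch '[[[0,0,-0.2,0,0,0],[0,0,-0.2,0,0,0]]]' | grep -E "pos|force"; python3 - <<'E'
from h import *
from plant import optics
c=optics.read_camera("top");cv2.imwrite("pics/t8.png",cv2.resize(c["image"][205:250,260:350],None,fx=8,fy=8,interpolation=2))
go([.508,-.232,.022])
E
```

```text
tool_pos: [0.5088, -0.2094, 0.0198]
force: [-0.3, -6.4, 0.1]
t 8.725 pos [ 0.5089 -0.2094  0.0198] F [-0.8 -5.7 -0.8] open 0.0003
tool y [ 0.    -0.001 -1.   ] jaw yaw -93.69
tool mm [-0.6 -2.2 22.6]
```

View pics/t8.png

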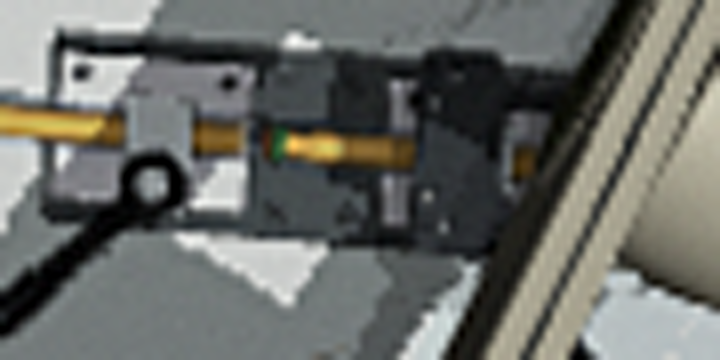

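The dop is home, pressed with about 6 N, and the stone hasn't moved. Backing off, lifting, and going round to the lever.

```bash
python3 -m inch '[[[0,0,10,0,0,0],[0,0,15,0,0,0],[0,-30,0,0,0,0],[0,-40,0,0,0,0],[25,0,0,0,-0.16,0],[25,0,0,0,-0.16,0],[0,0,0,0,-0.16,0],[0,0,0,0,-0.16,0]]]'; python3 -m inch '[[[0,0,0,0,0,0],[0,0,0,0,0,0]]]'; python3 - <<'E'
from h import *
from plant import optics
go([.4559,-.2079,.046])
c=optics.read_camera("wrist");cv2.imwrite("pics/w9.png",c["image"])
c=optics.read_camera("side");cv2.imwrite("pics/s9.png",cv2.resize(c["image"][90:240,240:400],None,fx=4,fy=4,interpolation=2))
E
```

```text
t: 9.72
tool_pos: [0.457, -0.2353, 0.0897]
orientation: [-0.564, 1.892, -1.891]
force: [-0.1, 0.2, 0.3]
opening: 0.0007
t: 9.98
tool_pos: [0.4573, -0.2349, 0.0896]
orientation: [-0.558, 1.897, -1.897]
force: [0.3, -0.2, -0.2]
opening: 0.0004
t 9.975 pos [ 0.4573 -0.2349  0.0896] F [ 0.3 -0.2 -0.2] open 0.0004
tool y [-0.  0. -1.] jaw yaw -57.23
tool mm [-13.4  43.6 -23.5]
```

View pics/w9.png

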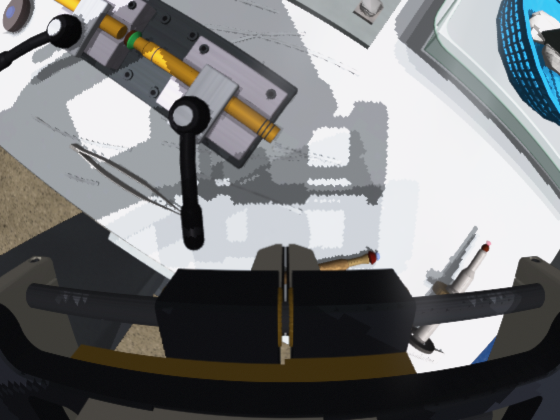

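View pics/s9.png

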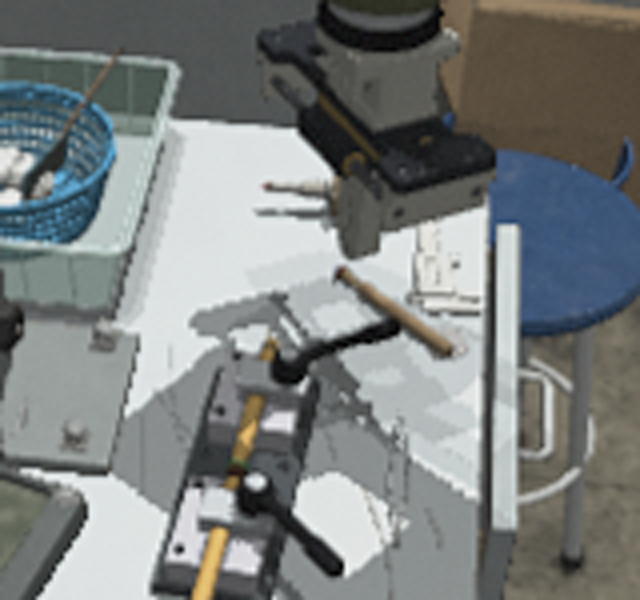

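The wrist view shows the loose dop touching the green stone at (135,40). The right hub is at (189,112), the lever tip at (194,243) and the fingertips at (285,250), with the bar almost parallel to the finger. I'll check the lever's position with rays.

```bash
python3 - <<'E'
from h import *
from plant import optics
c=optics.read_camera("wrist")
K=np.array([[c["fx"],0,c["cx"]],[0,c["fy"],c["cy"]],[0,0,1]])
p=cv2.fisheye.undistortPoints(np.array([[[183,113.],[190,170],[194,225.],[194,246]]]),K,np.zeros(4))[0]
R=cv2.Rodrigues(c["rvec"])[0];o=-R.T@c["tvec"]
P=[]
for q,z in zip(p,(.0675,.0615,.0615,.0615)):
    d=R.T@np.r_[q,1]; P.append(o+d*(z-o[2])/d[2]); print(P[-1].round(4))
d=P[3]-P[0];print(np.degrees(np.arctan2(d[1],d[0])),np.linalg.norm(d[:2]))
go([.4559,-.2079,.046])
E
```

```text
[ 0.494  -0.1429  0.0675]
[ 0.4664 -0.1621  0.0615]
[ 0.4379 -0.1807  0.0615]
[ 0.4256 -0.1872  0.0615]
-147.0327437416954 0.0815053636595794
t 10.125 pos [ 0.4574 -0.2346  0.0896] F [-0.4 -0.5  0.2] open 0.0003
tool y [-0.  0. -1.] jaw yaw -57.11
tool mm [-13.3  43.6 -23.2]
```

The lever is confirmed: pivot at (0.494,-0.143), bar at 33°, tip radius 82 mm. Going down beside the bar at 66 mm radius.

```bash
python3 -m inch '[[[0,22,0,0,0,0],[0,22,0,0,0,0],[-7,0,-12,0,0,0],[-6,0,-11,0,0,0],[0,0,0,0,0,0],[0,0,0,0,0,0]]]'; python3 - <<'E'
from h import *
from plant import optics
go([.4559,-.2079,.046])
s,R=st();print("rel pivot tool",(R.T@(s["tool_pos"]-[.4935,-.1437,.0615])*1e3).round(1))
c=optics.read_camera("wrist");cv2.imwrite("pics/w10.png",c["image"])
E
```

```text
t: 10.88
tool_pos: [0.4564, -0.2084, 0.0466]
orientation: [-0.56, 1.892, -1.895]
force: [-0.3, -0.5, 0.3]
opening: 0.0007
t 10.875 pos [ 0.4564 -0.2084  0.0466] F [-0.3 -0.5  0.3] open 0.0007
tool y [ 0.001 -0.001 -1.   ] jaw yaw -56.98
tool mm [ 0.2  0.6 -0.7]
rel pivot tool [66.3 14.9 34. ]
```

View pics/w10.png

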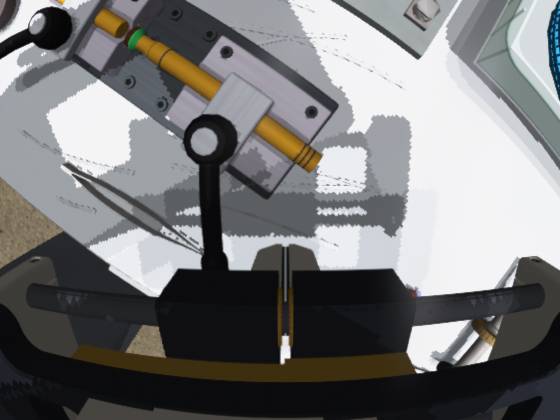

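```bash
python3 -m inch '[[[0,0,-4,0,0,0],[0,0,-4,0,0,0],[0,0,-3,0,0,0],[0,0,-2,0,0,0]]]'; python3 -m inch '[[[1.3,0,-4.7,0,0.07,0],[1.3,0,-4.7,0,0.07,0],[1.3,0,-4.7,0,0.07,0],[1.3,0,-4.7,0,0.07,0]]]';  python3 - <<'E'
from h import *
from plant import optics
s,R=st();print("rel pivot tool",(R.T@(s["tool_pos"]-[.4935,-.1437,.0615])*1e3).round(1))
c=optics.read_camera("wrist");cv2.imwrite("pics/w11.png",c["image"])
E
```

```text
t: 11.42
tool_pos: [0.4486, -0.1974, 0.0456]
orientation: [-0.561, 1.894, -1.895]
force: [0.0, -2.2, -1.6]
opening: 0.0009
t: 11.92
tool_pos: [0.4354, -0.1833, 0.0457]
orientation: [-0.305, 2.063, -2.065]
force: [-0.1, -2.7, 0.7]
opening: 0.0005
rel pivot tool [67.1 15.8 21. ]
```

View pics/w11.png

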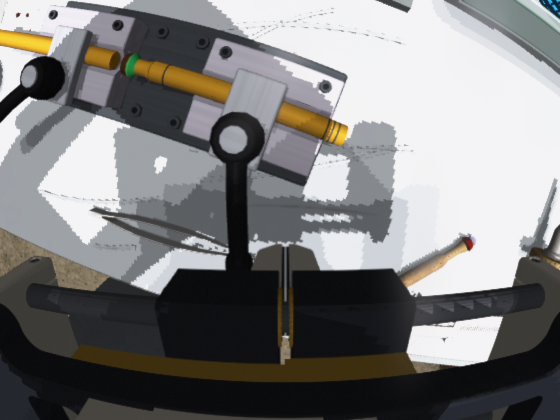

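The lever is turning with the finger (force about 2.7 N) and the dop still touches the stone. Continuing with the same row.

```bash
python3 -m inch '[[[1.3,0,-4.7,0,0.07,0],[1.3,0,-4.7,0,0.07,0],[1.3,0,-4.7,0,0.07,0],[1.3,0,-4.7,0,0.07,0],[1.3,0,-4.7,0,0.07,0],[1.3,0,-4.7,0,0.07,0],[1.3,0,-4.7,0,0.07,0],[1.3,0,-4.7,0,0.07,0]]]';  python3 - <<'E'
from h import *
from plant import optics
go([0,0,0])
s,R=st();print("rel pivot tool",(R.T@(s["tool_pos"]-[.4935,-.1437,.0615])*1e3).round(1),s["q"].round(2))
c=optics.read_camera("wrist");cv2.imwrite("pics/w12.png",c["image"])
E
```

```text
t: 12.98
tool_pos: [0.4231, -0.1465, 0.0457]
orientation: [-0.277, -2.079, 2.08]
force: [-1.3, -1.7, 0.1]
opening: 0.0003
t 12.975 pos [ 0.4231 -0.1465  0.0457] F [-1.3 -1.7  0.1] open 0.0003
tool y [-0.001 -0.    -1.   ] jaw yaw -105.2
tool mm [446.7  45.9 -30.5]
rel pivot tool [67.2 15.9 21.2] [-0.45 -0.11  2.08 -0.    1.18  1.39]
```

View pics/w12.png

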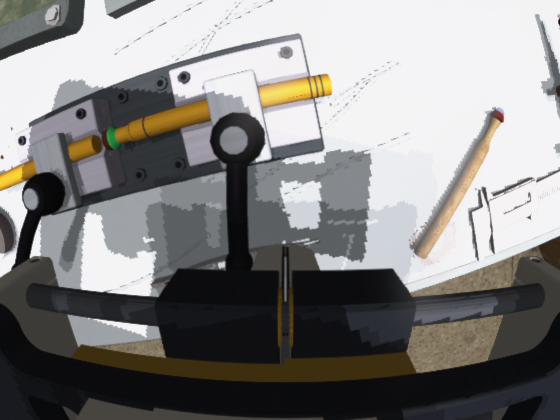

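Everything is holding. About 0.57 rad is left; the left lever stays below the gripper's body, so it isn't in the way.

```bash
python3 -m inch '[[[1.3,0,-4.7,0,0.07,0],[1.3,0,-4.7,0,0.07,0],[1.3,0,-4.7,0,0.07,0],[1.3,0,-4.7,0,0.07,0],[1.3,0,-4.7,0,0.07,0]]]'; python3 -m inch '[[[0.7,0,-2.35,0,0.035,0],[0.7,0,-2.35,0,0.035,0],[0.7,0,-2.35,0,0.035,0]]]'; python3 - <<'E'
from h import *
from plant import optics
go([0,0,0])
s,R=st();print("rel pivot tool",(R.T@(s["tool_pos"]-[.4935,-.1437,.0615])*1e3).round(1),s["q"].round(2),"Ftool",(R.T@s["force"]).round(1))
c=optics.read_camera("wrist");cv2.imwrite("pics/w13.png",c["image"])
E
```

```text
t: 13.65
tool_pos: [0.4263, -0.1224, 0.0456]
orientation: [-0.592, -1.87, 1.87]
force: [-2.7, -2.2, -0.0]
opening: 0.0006
t: 14.02
tool_pos: [0.4288, -0.1156, 0.0456]
orientation: [-0.676, -1.803, 1.804]
force: [-2.5, -0.7, 1.8]
opening: 0.0008
t 14.025 pos [ 0.4288 -0.1156  0.0456] F [-2.5 -0.7  1.8] open 0.0008
tool y [-0.001 -0.    -1.   ] jaw yaw -131.15
tool mm [398.9  46.1 195. ]
rel pivot tool [67.2 16.  21.4] [-0.38 -0.12  2.09 -0.    1.18  1.91] Ftool [ 1.4 -1.8  2.2]
```

View pics/w13.png

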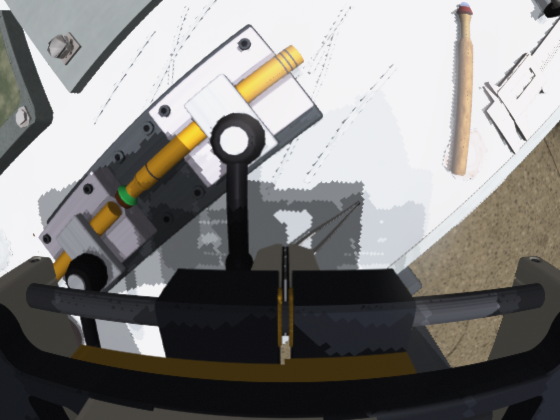

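About 6.5° remain. I'll use smaller steps until the stop shows up in the force.

```bash
python3 -m inch '[[[0.7,0,-2.35,0,0.035,0],[0.7,0,-2.35,0,0.035,0]]]'|grep -E "pos|force"; python3 -m inch '[[[0.4,0,-1.2,0,0.018,0]]]'|grep -E "pos|force"; python3 - <<'E'
from h import *
go([0,0,0]);s,R=st();print((R.T@s["force"]).round(1))
E
```

```text
tool_pos: [0.4308, -0.1112, 0.0455]
force: [-3.8, -1.9, 2.4]
tool_pos: [0.4315, -0.11, 0.0455]
force: [-4.6, -2.4, 2.2]
t 14.45 pos [ 0.4315 -0.11    0.0455] F [-4.6 -2.4  2.2] open 0.0008
tool y [-0.001 -0.    -1.   ] jaw yaw -136.18
tool mm [378.1  46.  235.2]
[ 1.4 -2.2  5. ]
```

```bash
python3 -m inch '[[[0.4,0,-1.2,0,0.018,0]]]'|grep -E "pos|force";  python3 - <<'E'
from h import *
go([0,0,0]);s,R=st();print((R.T@s["force"]).round(1))
E
```

```text
tool_pos: [0.4321, -0.1089, 0.0455]
force: [-7.9, -4.6, 3.1]
t 14.575 pos [ 0.4321 -0.1089  0.0455] F [-7.9 -4.6  3.1] open 0.0004
tool y [-0.001 -0.    -1.   ] jaw yaw -137.26
tool mm [373.2  45.9 243.5]
[ 2.  -3.1  8.9]
```

The force is climbing at the expected angle (-137.3°, stop at -137.7°). I'll push straight a little further to make sure the lever is on the stop.

```bash
python3 -m inch '[[[0.1,0,-0.5,0,0.006,0],[0,0,-0.5,0,0,0]]]'|grep -E "pos|force"; python3 - <<'E'
from h import *
from plant import optics
go([0,0,0]);s,R=st();print((R.T@s["force"]).round(1))
c=optics.read_camera("top");cv2.imwrite("pics/t14.png",cv2.resize(c["image"][200:270,240:350],None,fx=7,fy=7,interpolation=2))
E
```

```text
tool_pos: [0.4321, -0.1087, 0.0455]
force: [-9.8, -6.2, 6.2]
t 14.825 pos [ 0.4321 -0.1087  0.0455] F [-9.8 -6.2  6.2] open 0.0
tool y [-0.002 -0.001 -1.   ] jaw yaw -137.59
tool mm [371.6  46.4 245.6]
[ 2.  -6.2 11.4]
```

```bash
python3 -m inch '[[[0,0,-0.4,0,0,0],[0,0,0,0,0,0]]]'|grep -E "pos|force"; python3 - <<'E'
from h import *
go([0,0,0]);s,R=st();print((R.T@s["force"]).round(1))
E
```

```text
tool_pos: [0.4321, -0.1087, 0.0455]
force: [-11.0, -6.8, 5.7]
t 15.125 pos [ 0.4321 -0.1087  0.0455] F [-11.   -6.8   5.7] open 0.0008
tool y [-0.003 -0.001 -1.   ] jaw yaw -137.59
tool mm [371.6  46.6 245.6]
[ 2.5 -5.6 12.7]
```

The finger has stopped moving at 13 N, so the lever is on its stop. Backing off and lifting clear for a last look.

```bash
python3 -m inch '[[[0,0,5,0,0,0],[0,0,15,0,0,0],[0,0,15,0,0,0],[0,-40,0,0,0,0],[0,-50,0,0,0,0],[0,-50,20,0,0,0],[0,-20,40,0,0,0],[0,0,50,0,0,0]]]'; python3 -m inch '[[[0,0,50,0,0,0],[0,0,50,0,0,0],[0,0,0,0,0,0],[0,0,0,0,0,0]]]';python3 - <<'E'
from h import *
from plant import optics
T=optics.read_camera("top");cv2.imwrite("pics/t15.png",cv2.resize(T["image"][195:275,225:385],None,fx=5,fy=5,interpolation=2))
S=optics.read_camera("side");cv2.imwrite("pics/s15.png",cv2.resize(S["image"][120:270,260:380],None,fx=4,fy=4,interpolation=2))
go([0,0,0])
E
```

```text
t: 16.12
tool_pos: [0.3263, -0.2071, 0.2081]
orientation: [-0.768, -1.731, 1.734]
force: [0.0, -1.3, -1.1]
opening: 0.0004
t: 16.62
tool_pos: [0.2523, -0.2728, 0.2056]
orientation: [-0.765, -1.729, 1.728]
force: [1.3, -0.3, 0.1]
opening: 0.0006
t 16.725 pos [ 0.2531 -0.2723  0.2056] F [-0.   0.   0.8] open 0.0002
tool y [ 0.  0. -1.] jaw yaw -137.55
tool mm [371.7 205.6   3.1]
```

View pics/t15.png

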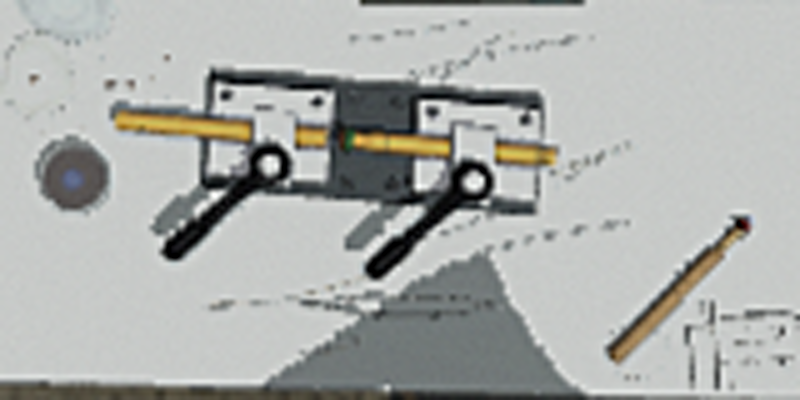

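View pics/s15.png

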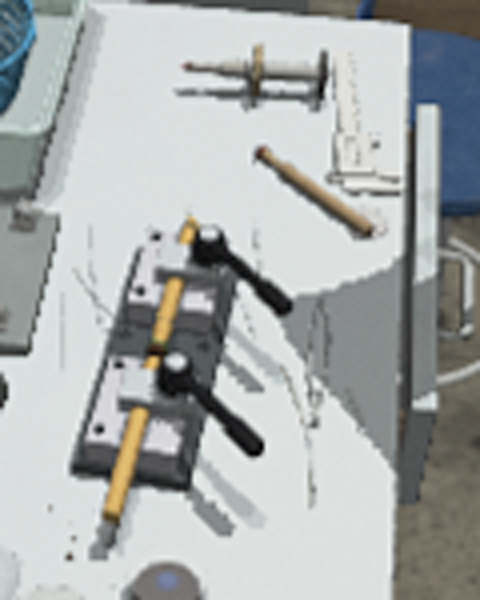

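Seen from above, the levers are parallel: (269,164)→(175,250) and (472,182)→(378,268). The loose dop meets the stone at (353,140), and the left dop's end (115,118), the left lever and the bystanders are where they started. Handing in.

```bash
python3 -c "
from plant import robot
print(robot.close_job())"
```

```text
the job is handed in; nothing more can be done
None
```

The job is done and handed in at about 17 s on the robot's clock, out of the 48 s allowed. The hand-in gives no verdict.

- **Dop:** I pushed it along the groove with the closed fingertips until it stopped against the stone. The last push was about 6 N, well under the 16 N at which the stone's dop slips.
- **Right clamp:** I swung the right lever clockwise until it stopped. It stayed put under about 13 N, at the expected locked angle.
- **Last pictures:** taken with the arm backed off and touching nothing. The right lever is parallel to the left one and the dop meets the stone with no gap I can see. The stone's dop, left lever and nearby loose items look unmoved; the handpiece and tweezers I could only check less closely.
- **Limits of these checks:** the top camera resolves about 3 mm per pixel, so zero gap and zero stone shift rest mainly on the force readings and on the fingertip stopping where the dop should be home. None of the checks failed or disagreed.

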